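# Thumbscrew a coat-peg bar onto the sauna peg board

## Robot

A 6-joint arm with a two-finger parallel gripper is mounted at the origin on the work surface. World frame = base frame: x ahead of the robot, y to its left, z up, the work surface at z = 0. Lengths are in m, angles in rad, forces in N, time in s.
With the tool pointing down it reaches from about 0.275 to 0.825 m from the base axis. Payload 4.9 kg.
Tool frame: the origin (TCP) lies midway between the tips of the shut fingers; the grasp point (between the pads) lies 19 mm behind it (bot.grip_depth is the distance from the TCP to the grasp point, in m); z points along the fingers, y is the line along which they close (so a half turn about z gives the same grasp; the last joint's range is limited). The gripper opens to 85 mm and grips with 20 to 120 N. Pads are 22 mm wide; open, the fingers measure 114 mm over their backs; the gripper's body (76 mm by 85 mm) begins 54 mm behind the grasp point. The pads swing forward as they close: fully open they stand 13 mm farther back than shut.
Start: joints at [-1.401, 0.326, -0.193, 1.052, 0, 1.437], TCP at [0.165, -0.525, 0.231] pointing down, gripper open.
Joint ranges: [-2.65, 2.65], [-0.97, 1.79], [-1.3, 1.35], [-1.93, 2.1], [-1.47, 1.37], [-3.14, 3.14]. Speed limits (rad/s): [2.57, 2.57, 3.14, 3.14, 3.14, 3.14].

## Interface

Orientations are given as a unit quaternion [w, x, y, z].
In Python, from cell import bot gives the robot as it stands. Calls block until the motion is done:
- bot.move_pose(position, orientation): joint-space move of the TCP to a pose.
- bot.move_linear(position, speed=0.15, rotation=None, until_force=None): straight line of the TCP; rotation=None keeps the orientation; speed is the mean speed in m/s. With until_force (N) it stops when the force on the tool has changed by that much, and returns True; else False.
- bot.goto_joints(angles): joint-space move.
- bot.set_gripper(opening, grasp_force=None): opening from 0.0 (shut) to 1.0 (fully open); grasp_force is the grip in N (None keeps the last); returns when the fingers have stopped.
- bot.wait(seconds).
- bot.solve_ik(position, orientation): joint angles nearest the present ones, or None.
- bot.camera(name): name is "scene" or "side" or "wrist"; returns the picture (420x560x3 uint8, red, green, blue); there is no depth.
- bot.calibration(name): a dict with "mtx" (3x3 intrinsics, pixels), "extrinsics" (4x4, takes a point from world to camera coordinates); the wrist camera has in their place "hand_eye" (4x4, takes a point from camera to tool coordinates, whose origin is the TCP and whose axes are the flange's). Camera axes: x right, y down, z forward; pixel columns grow to the right and rows downward; lengths in m; the calibration is good to about 2 mm. A picture is of the moment at which its call begins: read the wrist's pose just before it. calibration takes no time and is no camera call.
A pose or a line that the arm cannot do raises bot.PlanningError and nothing moves.
- bot.close_job(): hands the job in; it is judged then, once.
Trained networks look in the newest picture that a camera, given by its name, has taken for a name from the list of things; names that differ only in an ending like _2 or _b are one class to them, and where a whole thing is asked for, a point or a joint stands for the part that bears it (a point fixed in the world has none). Each returns a list of dicts, best first, with "confidence" (0 to 1); they miss things now and then, are a little off and sometimes report something else, mostly with a low value. They report only what shows in the picture. A call takes as long as a camera call. They do not tell look-alikes from the thing itself.
- bot.search_frame(camera, thing): "bbox" ([left, top, width, height] in pixels, round what is visible of it).
Readings, each from a call of its own:
- bot.read_clock(): time.
- bot.read_joint_positions(): joint angles.
- bot.read_joint_vel(): joint speeds.
- bot.read_joint_efforts(): joint torques, N m.
- bot.read_position(): TCP position.
- bot.read_tool_rot(): TCP orientation.
- bot.read_ft_force(): force on the tool from outside, world axes, zero at the start.
- bot.read_moment(): the same for the moment, N m.
- bot.read_gripper_width(): opening from 0.0 (shut) to 1.0 (fully open).
- bot.read_finger_force(): force on a finger pad.
Only numpy, scipy, OpenCV 4.12 (cv2) and the standard library are available. Lean on these libraries where they do the work, as an engineer would, in place of code of your own. Each camera call takes 0.05 s, during which the arm holds its last target. There are 200 camera calls.

## Task

Lay the loose birch bar flat on the pine peg board, running lengthwise along it with its pegs up, so that the hole in the middle of the bar lies over the big hole in the middle of the board. Then push the red-winged thumbscrew straight down through both holes until its collar sits fully on the bar (no turning needed), and let go. Leave the knobbed birch peg in its rest.

Things in the scene. Friction and masses are not known exactly. Their poses are not given: they have to be found in the camera images.
- board: Pine peg board fixed flat on two battens, 280 mm long (x axis), 180 wide (y), flat top 50 mm above the bench; 22 mm thick, open space below. One big 30 mm hole goes right through its middle; the small black dots are only look. Origin: on the bench surface straight below the hole's centre; z up.
- bar: Loose pale birch bar lying on the bench, pegs up: 210 mm long (x axis), 46 wide (y), 20 thick, 0.14 kg; 30 mm hole through its middle, an upright peg (14 mm thick, rising 33 mm above the bar) 88 mm to either side of it. Grip it across the width, over the hole. Ends alike. Origin: centre of the underside, on the hole's axis; z up.
- thumbscrew: Stands head up in one of 2 holes, 80 mm apart, of a fixed wooden rest 66 mm high; lift straight out. Brass shank 12 mm thick, 58 long, last 12 tapered; brass collar 44 mm across, 6 thick; on it a red wing 36 long (x axis), 12 thick (y), 30 tall: grip across its thickness. 0.06 kg. Origin: lower tip of shank, z up; 8 mm above the bench at the start, 12 mm when fully home.
- coat_peg: Bystander in the other hole of the rest block: pale birch peg with a round knob 26 mm thick, same shank, total height 92 mm, no wing. Not needed; it stays where it is. Origin: centre of its lower tip.
Things that resemble listed ones, but are neither listed nor needed, are in the scene too. There is more than one size of the thumbscrew; the one meant has the size given above.

How it is judged:
By the outcome, as a careful person would: the job done as asked, in the order asked, and still so for the second after the job is handed in, with the robot touching nothing.
It also fails if it takes over 64 s, if anything falls off the work surface, if the arm or the gripper's body presses on something with over 40 N, if the wrist force passes 120 N, or if a joint passes its speed limit or range.

## Working session

There is one attempt and no reset: what is moved stays moved. The work goes in short steps, each a Python script; the robot and the scene stay as the last script left them, time stands still between calls to the robot, and variables do not carry over. Pictures are saved under pics/ and viewed, at most 10 in all, crops included, and the job is handed in when it is done.

```bash
mkdir -p pics; cat > h.py <<'E'
import numpy as np, cv2
from cell import bot
from scipy.spatial.transform import Rotation as R
def save(img,n): cv2.imwrite('pics/'+n+'.png',cv2.cvtColor(img,cv2.COLOR_RGB2BGR))
def tool():
    q=bot.read_tool_rot(); T=np.eye(4); T[:3,:3]=R.from_quat([q[1],q[2],q[3],q[0]]).as_matrix(); T[:3,3]=bot.read_position(); return T
def P(name,T=None):
    c=bot.calibration(name); K=np.array(c['mtx'])
    E=np.linalg.inv(T@np.array(c['hand_eye'])) if name=='wrist' else np.array(c['extrinsics'])
    return K,E
def ray(KE,uv):
    K,E=KE; d=np.linalg.inv(K)@np.array([uv[0],uv[1],1.]); return -E[:3,:3].T@E[:3,3], E[:3,:3].T@d
def atz(KE,uv,z):
    o,d=ray(KE,uv); return o+d*(z-o[2])/d[2]
def tri(obs):
    A=np.zeros((3,3));b=np.zeros(3);L=[]
    for KE,uv in obs:
        o,d=ray(KE,uv); d=d/np.linalg.norm(d); M=np.eye(3)-np.outer(d,d); A+=M;b+=M@o;L.append((M,o))
    x=np.linalg.solve(A,b); return x,[float(np.linalg.norm(M@(x-o))) for M,o in L]
def proj(KE,X):
    K,E=KE; p=K@(E[:3,:3]@np.array(X)+E[:3,3]); return p[:2]/p[2]
def down(yaw): # tool z down, tool y axis at angle yaw+90 from world x
    r=R.from_euler('z',yaw)*R.from_euler('x',np.pi); q=r.as_quat(); return [q[3],q[0],q[1],q[2]]
E
python3 - <<'E'
from h import *
a=bot.camera('scene');b=bot.camera('side');save(a,'scene0');save(b,'side0')
for c in('scene','side'):
    for t in('board','bar','thumbscrew','coat_peg'):
        print(c,t,[(np.round(d['bbox']).tolist(),round(d['confidence'],2)) for d in bot.search_frame(c,t)])
    K,E=P(c);print(np.round(-E[:3,:3].T@E[:3,3],3),K[0,0])
print(np.round(bot.calibration('wrist')['hand_eye'],3),bot.read_tool_rot(),bot.read_clock())
E
```

```text
scene board [([204.0, 177.0, 160.0, 142.0], 0.83)]
scene bar [([101.0, 266.0, 75.0, 100.0], 0.69)]
scene thumbscrew [([305.0, 126.0, 23.0, 44.0], 0.89), ([372.0, 128.0, 23.0, 21.0], 0.88), ([397.0, 92.0, 22.0, 46.0], 0.88)]
scene coat_peg [([344.0, 117.0, 16.0, 14.0], 0.7)]
[ 0.844 -0.298  0.821] 426.920856998944
side board [([211.0, 150.0, 130.0, 98.0], 0.94)]
side bar [([349.0, 132.0, 42.0, 45.0], 0.58)]
side thumbscrew [([222.0, 225.0, 32.0, 41.0], 0.82), ([157.0, 250.0, 21.0, 18.0], 0.77), ([104.0, 263.0, 34.0, 49.0], 0.55)]
side coat_peg [([187.0, 264.0, 16.0, 21.0], 0.55)]
[-0.052  0.665  0.853] 485.64200999010893
[[-0.    -0.945 -0.326  0.083]
 [ 1.    -0.    -0.001  0.   ]
 [ 0.001 -0.326  0.945 -0.142]
 [ 0.     0.     0.     1.   ]] [-2.16964619e-05  9.88484739e-01  1.51320590e-01  4.87086454e-06] 0.5
```

View pics/scene0.png

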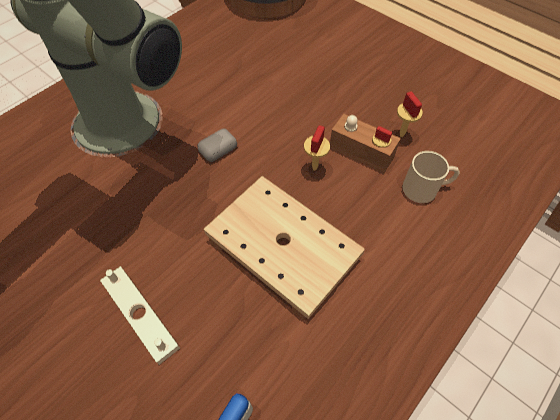

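View pics/side0.png

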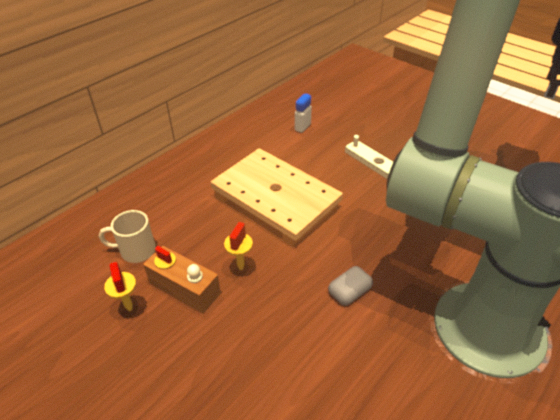

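Scene picture candidates for the thumbscrew: (316,148) and (407,112) stand on their own outside the rest with long shanks, and (383,135) is in the rest beside the white knob (351,122). By the description I want the last one. The bar's hole is at (138,311) and the board's hole at (283,239); in the side picture they are at (379,160) and (276,187).

```bash
python3 - <<'E'
from h import *
s=P('scene');d=P('side')
for n,a,b in [('boardhole',(283,239),(276,187)),('barhole',(138,311),(379,160)),('ts collar',(383,139),(165,261)),('knob',(351,122),(194,271)),('tsA',(316,148),(238,243)),('tsB',(409,112),(120,285))]:
    x,e=tri([(s,a),(d,b)]);print(n,np.round(x,3),np.round(e,4))
p0=atz(s,(115,277),.02);p1=atz(s,(160,350),.02);print('bar yaw',np.degrees(np.arctan2(*(p1-p0)[1::-1])))
c=[atz(s,u,.05) for u in [(262,178),(363,249),(309,317),(205,231)]];print(np.round(c,3), [np.linalg.norm(c[i]-c[i-1]) for i in range(4)])
ts=tri([(s,(383,139)),(d,(165,261))])[0]
# look at rest from above
bar=tri([(s,(138,311)),(d,(379,160))])[0]
for nm,x in (('bar',bar),):
  bot.move_pose([x[0],x[1],0.22],down(np.radians(0)+np.arctan2(x[1],x[0])))
  T=tool();save(bot.camera('wrist'),'w_'+nm);np.save('T_'+nm,T)
  print(nm,[(np.round(q['bbox']).tolist(),round(q['confidence'],2)) for q in bot.search_frame('wrist',nm)],T[:3,3],bot.read_clock())
E
```

```text
boardhole [0.568 0.008 0.051] [0.0016 0.0016]
barhole [ 0.452 -0.282  0.021] [0.0017 0.0017]
ts collar [0.573 0.349 0.07 ] [0.003 0.003]
knob [0.494 0.332 0.085] [0.0006 0.0006]
tsA [0.482 0.219 0.083] [0.0003 0.0003]
tsB [0.578 0.45  0.084] [0.0005 0.0005]
bar yaw -10.43506774722051
[[ 0.431  0.094  0.05 ]
 [ 0.704  0.099  0.05 ]
 [ 0.712 -0.08   0.05 ]
 [ 0.436 -0.084  0.05 ]] [np.float64(0.17711680663556717), np.float64(0.2736955833289053), np.float64(0.17999183650150444), np.float64(0.27691194131208685)]
bar [([203.0, 64.0, 130.0, 204.0], 0.73)] [ 0.45204584 -0.282758    0.22007089] 2.0083
```

View pics/w_bar.png

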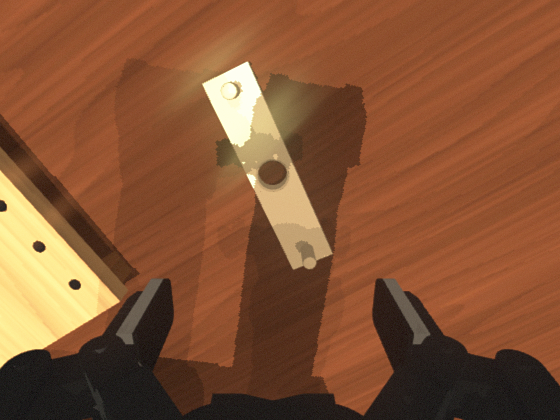

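The wrist view shows the bar's hole at (272,173), its pegs at (229,90) and (309,264), and its corners at (203,84), (248,62), (333,254) and (293,270). Next I'll look at the board and the rest.

```bash
python3 - <<'E'
from h import *
T=np.load('T_bar.npy');w=P('wrist',T)
c=np.array([atz(w,u,.02) for u in [(203,84),(248,62),(333,254),(293,270)]])
print('bar c',c.mean(0),[np.linalg.norm(c[i]-c[i-1]) for i in range(4)],'yaw',np.degrees(np.arctan2(*((c[2]+c[3]-c[0]-c[1])[1::-1]))))
print('hole',atz(w,(272,173),.02))
p=[atz(w,u,.053) for u in [(229,90),(309,264)]];print(p,'yaw',np.degrees(np.arctan2(*((p[1]-p[0])[1::-1]))))
print('tri hole',tri([(w,(272,173)),(P('scene'),(138,311)),(P('side'),(379,160))]))
for nm,x,z in (('board',[.568,.008],.30),('ts1',[.573,.345],.25)):
  bot.move_pose([x[0],x[1],z],down(np.arctan2(x[1],x[0])))
  T=tool();save(bot.camera('wrist'),'w_'+nm);np.save('T_'+nm,T);print(nm,bot.read_clock())
print([(np.round(q['bbox']).tolist(),round(q['confidence'],2)) for q in bot.search_frame('wrist','thumbscrew')])
a=cv2.imread('pics/w_board.png');b=cv2.imread('pics/w_ts1.png')
E
```

```text
bar c [ 0.45120394 -0.28356903  0.02      ] [np.float64(0.20979604616051525), np.float64(0.04553066155040905), np.float64(0.20955973447477236), np.float64(0.04675699496921015)] yaw 172.323055334476
hole [ 0.45428847 -0.284377    0.02      ]
[array([ 0.53953185, -0.29566258,  0.053     ]), array([ 0.36437797, -0.27093075,  0.053     ])] yaw 171.9629329587996
tri hole (array([ 0.45308236, -0.28329361,  0.02043397]), [0.0016774465098351344, 0.002229993251829409, 0.0018637370076642664])
board 3.2833
ts1 4.6167
[([301.0, 272.0, 60.0, 84.0], 0.93), ([122.0, 80.0, 80.0, 75.0], 0.72), ([247.0, 159.0, 44.0, 51.0], 0.63)]
```

View pics/w_board.png

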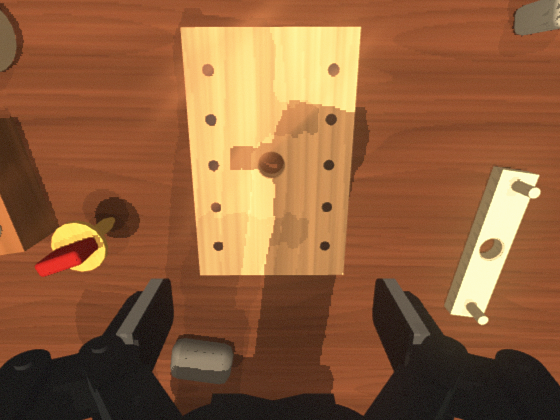

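View pics/w_ts1.png

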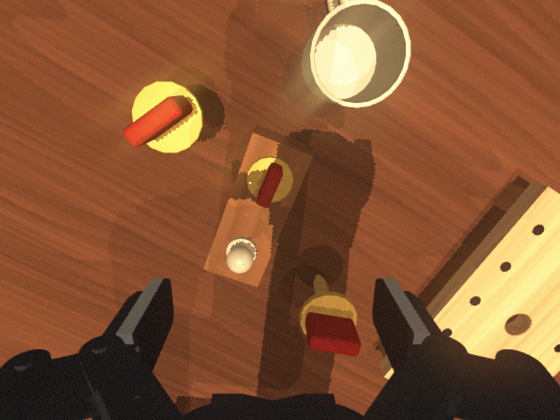

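In the board view the corners are at (181,28), (360,27), (344,274) and (200,275), and the hole is at (271,164). In the rest view the thumbscrew in the rest is at (270,180) with a collar about 45 px wide, and the knob is at (240,255). The two decoys at (167,117) and (329,320) are clearly bigger. I'll check the size in numbers and take a close crop.

```bash
python3 - <<'E'
from h import *
w=P('wrist',np.load('T_board.npy'));s=P('scene');d=P('side')
c=np.array([atz(w,u,.05) for u in [(181,28),(360,27),(344,274),(200,275)]])
print('board c',c.mean(0),[np.linalg.norm(c[i]-c[i-1]) for i in range(4)],'yaw',np.degrees(np.arctan2(*((c[0]+c[1]-c[2]-c[3])[1::-1]))))
print('hole',atz(w,(271,164),.05),tri([(w,(271,164)),(s,(283,239)),(d,(276,187))]))
w=P('wrist',np.load('T_ts1.npy'))
l,r=atz(w,(247,180),.072),atz(w,(292,180),.072);print('collar',np.linalg.norm(l-r),(l+r)/2,'big',np.linalg.norm(atz(w,(132,117),.09)-atz(w,(203,117),.09)))
print(tri([(w,(270,180)),(s,(383,139)),(d,(165,261))]), 'knob',tri([(w,(240,257)),(s,(351,122)),(d,(194,270))]))
a,b=atz(w,(263,202),.1),atz(w,(276,167),.1);print('wing',np.degrees(np.arctan2(*((b-a)[1::-1]))))
x=(l+r)/2
yaw=np.arctan2(x[1],x[0])
f=np.array([np.cos(yaw),np.sin(yaw)])
p=x[:2]-.03*f
bot.move_pose([p[0],p[1],.19],down(yaw));T=tool();im=bot.camera('wrist');np.save('T_ts2',T)
u=proj(P('wrist',T),x);print(u,T[:3,3])
x0,y0=int(max(0,u[0]-100)),int(max(0,u[1]-75));print(x0,y0)
save(cv2.resize(im[y0:y0+150,x0:x0+200],None,fx=4,fy=4,interpolation=cv2.INTER_CUBIC),'crop_ts')
print(bot.read_clock())
E
```

```text
board c [0.56729149 0.00868243 0.05      ] [np.float64(0.27888824109663496), np.float64(0.17846438709248674), np.float64(0.27831527351173946), np.float64(0.18074944510867336)] yaw 0.9616160104026208
hole [0.56860916 0.0090228  0.05      ] (array([0.56793005, 0.00833087, 0.0504143 ]), [0.0010198922015020573, 0.0010772043469573181, 0.00208460260692958])
collar 0.04203896896937603 [0.57289471 0.34675411 0.072     ] big 0.059071450142871185
(array([0.57302715, 0.34777298, 0.07044286]), [0.0016137382232059116, 0.0035581147405376384, 0.0027316951822098645]) knob (array([0.49483211, 0.33184289, 0.08560641]), [0.0019749355280000206, 0.0003006186664501334, 0.001784182299020237])
wing 10.996985156478493
[271.61672596 161.34016636] [0.54727868 0.33015518 0.19024091]
171 86
5.0917
```

View pics/crop_ts.png

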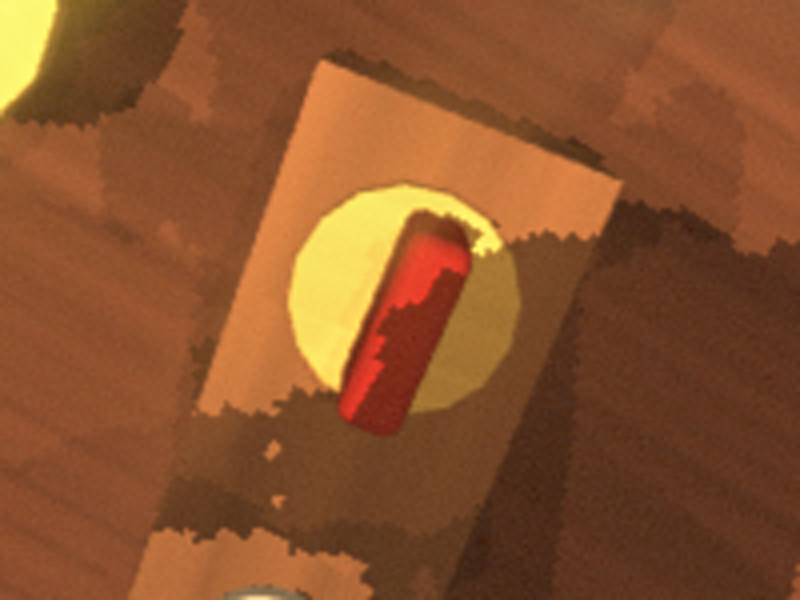

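The choice is confirmed: its collar measures about 42–44 mm (the decoys' about 59 mm), it stands at z≈0.07, and it is 80 mm from the knob. Its wing yaw is about 11°. Next I'll grasp the bar.

```bash
python3 - <<'E'
from h import *
q=down(np.radians(-7.9)); b=[.4525,-.2835]
bot.set_gripper(1.0,40)
bot.move_pose([*b,.12],q)
print(bot.move_linear([*b,.002],.08,until_force=8),bot.read_position())
bot.set_gripper(0.0,40)
print('w',bot.read_gripper_width(),bot.read_finger_force(),bot.read_ft_force(),bot.read_position())
bot.move_linear([*b,.17],.15)
print('w',bot.read_gripper_width(),bot.read_finger_force(),bot.read_ft_force())
bot.move_pose([.568,.0085,.17],down(np.radians(.96)))
T=tool();np.save('T_hold',T);a=bot.camera('wrist');save(np.hstack([a[:,:]]),'hold');print(bot.read_clock())
E
```

```text
False [ 0.45284882 -0.28377768  0.00247199]
w 0.5261415958427255 41.98115408420563 [-0.28339602  0.04881126  5.1317589 ] [ 0.45271943 -0.2836361   0.0024315 ]
w 0.5265669008034513 41.36494517326355 [ 0.24828405  0.23271142 -0.77756896]
12.1333
```

View pics/hold.png

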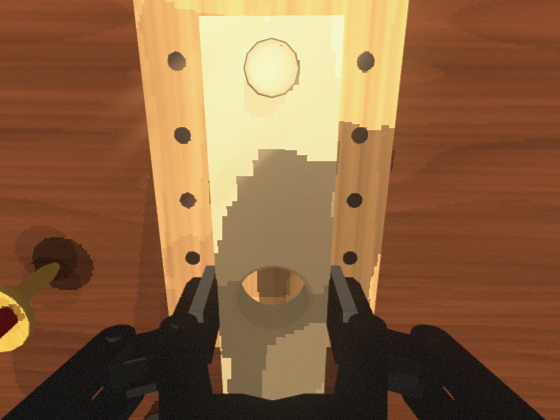

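The bar is held level. Its hole is at (273,295) and the far peg's top at (272,68). I'll correct the along-bar offset from the peg and the bar's end edge, then lower it.

```bash
python3 - <<'E'
from h import *
T=np.load('T_hold.npy');w=P('wrist',T)
zt=T[2,3]-.0024+.02; ax=T[:2,0]
peg=atz(w,(272,68),zt+.033);end=(atz(w,(201,16),zt)+atz(w,(343,15),zt))/2;h=atz(w,(273,297),zt)
for n,p,o in(('peg',peg,.088),('end',end,.105),('hole',h,0)):
    e=p[:2]-T[:2,3]-o*ax; print(n,np.round(e,4))
e=(peg[:2]-.088*ax+end[:2]-.105*ax)/2-T[:2,3]
g=np.array([.568,.0085])-[e[0],0*e[1]]
if abs(e[0])>.006: raise SystemExit(e)
bot.move_linear([*g,.10],.15)
print(bot.move_linear([*g,.0515],.04,until_force=6),bot.read_position(),bot.read_ft_force())
bot.set_gripper(.85)
bot.move_linear([*g,.20],.15)
bot.move_pose([.53,.0085,.26],down(np.radians(.96)))
T=tool();np.save('T_pl',T);save(bot.camera('wrist'),'placed');print(T[:3,3],bot.read_clock())
E
```

```text
peg [-0.0004 -0.0002]
end [-0.0006 -0.0002]
hole [ 0.0022 -0.0005]
True [0.56814336 0.00853553 0.05241002] [0.45801653 0.78353181 4.28109279]
[0.52992486 0.008491   0.26040292] 15.825
```

View pics/placed.png

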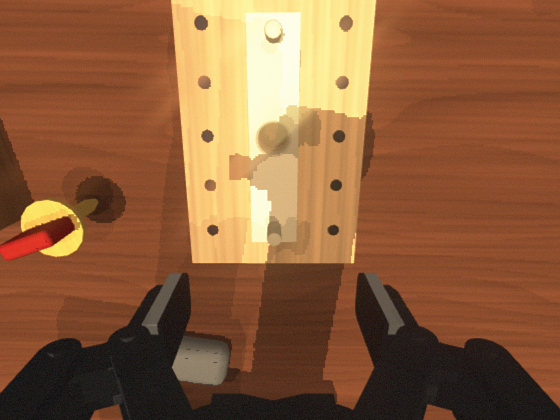

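The bar lies on the board, with its hole at (273,137) and the end midpoints at (273,13) and (273,242). I'll check the numbers and then grasp the thumbscrew.

```bash
python3 - <<'E'
from h import *
w=P('wrist',np.load('T_pl.npy'))
c=np.array([atz(w,u,.07) for u in [(247,13),(299,13),(296,242),(251,242)]]);print('bar',c.mean(0),'yaw',np.degrees(np.arctan2(*((c[0]+c[1]-c[2]-c[3])[1::-1]))),'hole',atz(w,(273,137),.07))
w=P('wrist',np.load('T_board.npy'))
w1=P('wrist',np.load('T_ts1.npy'));w2=P('wrist',np.load('T_ts2.npy'))
f=lambda x,y:(171+x/4,86+y/4)
x=atz(w2,f(404,298),.072);print('collar',x,np.linalg.norm(atz(w2,f(289,298),.072)-atz(w2,f(520,298),.072)),tri([(w2,f(404,298)),(w1,(270,180)),(P('scene'),(383,139)),(P('side'),(165,261))]))
a,b=atz(w2,f(372,425),.102),atz(w2,f(440,245),.102);yaw=np.arctan2(*((b-a)[1::-1]));print('wing',(a+b)/2,np.linalg.norm(b-a),np.degrees(yaw))
E
```

```text
bar [0.56694704 0.00822675 0.07      ] yaw 1.092069762382815 hole [0.56911779 0.00851973 0.07      ]
collar [0.57387716 0.34641358 0.072     ] 0.04302710284902112 (array([0.573328  , 0.34718196, 0.07053891]), [0.0009626104944486329, 0.001467833533387127, 0.0037368870208623027, 0.0029169012301688245])
wing [0.57359019 0.34591222 0.102     ] 0.03255071932440917 10.732691535657626
```

```bash
python3 - <<'E'
from h import *
q=down(np.radians(11)); b=[.5735,.3463]
bot.set_gripper(.55,40)
bot.move_pose([*b,.16],q)
print(bot.move_linear([*b,.076],.06,until_force=5),bot.read_position())
bot.set_gripper(0.0,40)
z=bot.read_position()[2]
print('w',bot.read_gripper_width()*85,bot.read_finger_force(),bot.read_ft_force(),z)
bot.move_linear([*b,.245],.12)
print('w',bot.read_gripper_width()*85,bot.read_finger_force(),bot.read_ft_force())
bot.move_pose([.568,.0085,.245],down(np.radians(1)))
T=tool();np.save('T_h2',T);save(bot.camera('wrist'),'h2')
a=bot.camera('side');b=bot.camera('scene')
save(np.hstack([a[60:300,150:430],b[60:300,160:440]]),'h2s')
print(z,bot.read_clock())
E
```

```text
False [0.5738094  0.34646791 0.07649018]
w 11.444168659179219 39.19335186481476 [0.01064446 0.59832091 2.52320614] 0.07632872826944363
w 11.203753602977311 38.95086228847504 [ 0.00996435  0.0732723  -1.26478732]
0.07632872826944363 29.5583
```

View pics/h2s.png

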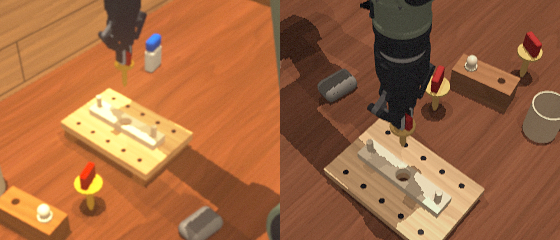

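The thumbscrew hangs upright in the gripper, with its tip at side ≈(275,145) and scene ≈(283,206). The other rest hole is empty and the knob peg is undisturbed. I'll check the tip and insert it with force sensing.

```bash
python3 - <<'E'
from h import *
print(tri([(P('side'),(275,145)),(P('scene'),(283,206))]))
g=[.568,.0085]; z0=.0763
bot.move_linear([*g,.15],.12)
print(bot.move_linear([*g,.100],.05,until_force=6),bot.read_position())
r=bot.move_linear([*g,.077],.03,until_force=12)
p=bot.read_position();print(r,p,'expected',z0+.004,bot.read_ft_force(),bot.read_gripper_width()*85,bot.read_clock())
E
```

```text
(array([0.56871054, 0.00673419, 0.17845027]), [0.0017444424733408072, 0.0017444424733408454])
False [0.56831953 0.00846955 0.1003541 ]
True [0.56764364 0.00853665 0.08030564] expected 0.08030000000000001 [-0.26437977 -0.10595466  5.33772103] 11.141653932961765 32.2833
```

It seated exactly where expected, at TCP z = 0.0803. Now I'll release, back off and check.

```bash
python3 - <<'E'
from h import *
bot.set_gripper(.4)
p=bot.read_position()
bot.move_linear([p[0],p[1],.22],.12)
bot.move_pose([.50,.0085,.26],down(np.radians(1)))
T=tool();a=bot.camera('wrist')
bot.goto_joints([-1.401,.326,-.193,1.052,0,1.437])
s=bot.camera('side');c=bot.camera('scene')
top=np.hstack([cv2.resize(s[130:260,190:360],(400,306)),cv2.resize(c[150:320,190:412],(400,306))])
bot_=np.hstack([cv2.resize(a[20:320,80:472],(384,294)),cv2.resize(c[80:240,260:470],(386,294))])
bot_=cv2.copyMakeBorder(bot_,0,0,0,800-bot_.shape[1],cv2.BORDER_CONSTANT)
save(np.vstack([top,bot_]),'fin')
k=lambda x:proj(P('scene'),x)
print(proj(P('wrist',T),[.568,.0085,.076]),bot.read_clock())
E
```

```text
[273.93806082 104.79286068] 36.7583
```

View pics/fin.png

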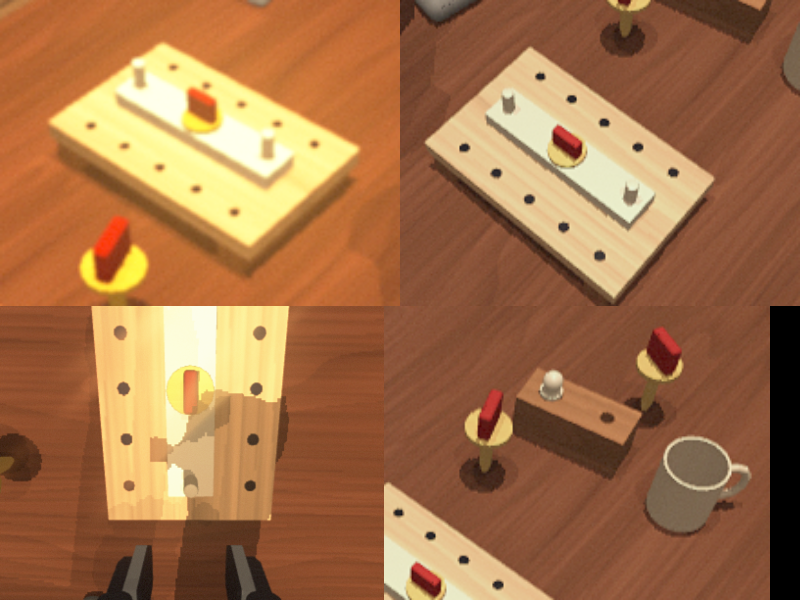

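The collar sits flat on the centred bar (top views at (200,122) and (567,155)), the knob peg is still in its rest at (552,385), and the robot is clear.

```bash
python3 -c "
from cell import bot
print(bot.close_job())"
```

```text
the job is handed in; nothing more can be done
None
```

The job is handed in at about 37 s: the bar lies lengthwise on the board with its pegs up and its hole over the board's hole, the right-sized thumbscrew is pushed through both with its collar seated on the bar, and the knobbed peg is still in its rest.

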